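# Lock a collet chuck into the bayonet of the setting block

### The job

Fit the chuck that has two locking lugs at its foot into the slotted bayonet socket of the aluminium setting block: enter the lugs in the two slots, push it down against the spring, turn it a full quarter-turn clockwise seen from above so that it locks, and let go. Leave the two other chucks standing where they are.

Things in the scene. Friction and masses are not known exactly. Their poses are not given: they have to be found in the camera images.
- chuck: Upright steel chuck, 95 mm tall, 0.5 kg. Origin: centre of underside, z up. Foot tapers from 26 mm dia at the bottom to 34 at height 10, then 34 dia. Two opposite lugs point along its +x and -x (heights 10-18, 10 wide, 58 across tips). Above: 40 dia body (34-46), then a grip block 40 long in x with flats facing +y and -y, 32 apart (heights 46-84), and a 30 dia nose. Grip across the flats.
- socket (a point): Axis of the bayonet socket in the fixed block, at the top of its 6 mm thick ring, 60 mm above the bench, z up. Hole 42 dia; slots 21 wide along +x and -x, to 33.5 from the axis. A spring seat (8-11 N) meets the foot 13 below the top, firm stop at 28.5. Pushed 25 or deeper, the chuck turns, clockwise only, stop at 97 deg. Locked: lugs along y, foot sprung up to 24 below. Ring 84 along +x: unused.
- plain_chuck: Bystander: a chuck of the same size and upper part, whose foot is plain round, without lugs. Origin at the centre of its underside. Stays where it is.
- collar_chuck: Bystander: a chuck of the same size and upper part, with a full round collar of 58 mm diameter at its foot instead of lugs. Origin at the centre of its underside. Stays where it is.
Not all that is in view belongs to the job. Leave any orange or purple look-alike of the chuck alone.

How it is judged:
By the outcome, as a careful person would: the job done as asked, in the order asked, and still so for the second after the job is handed in, with the robot touching nothing.
It also fails if it takes over 48 s, if anything falls off the work surface, if the arm or the gripper's body presses on something with over 40 N, if the wrist force passes 120 N, or if a joint passes its speed limit or range.

### The arm

A 6-joint arm with a two-finger parallel gripper is mounted at the origin on the work surface. World frame = base frame: x ahead of the robot, y to its left, z up, the work surface at z = 0. Lengths are in m, angles in degrees, forces in N, time in s.
With the tool pointing down it reaches from about 0.25 to 0.725 m from the base axis. Payload 9.7 kg.
Tool frame: the origin (TCP) lies at the very end of the fingers, on their centre line; the grasp point (between the pads) lies 19 mm behind it; z points along the fingers, y is the line along which they close (so a half turn about z gives the same grasp; the last joint's range is limited). The gripper opens to 85 mm and grips with 20 to 120 N. Pads are 22 mm wide; open, the fingers measure 114 mm over their backs; the gripper's body (76 mm by 85 mm) begins 54 mm behind the grasp point. The pads swing forward as they close: fully open they stand 13 mm farther back than shut.
Start: joints at [0, 4.979, 10.078, 95.1, 0, 90], TCP at [0.55, -0, 0.231] pointing down, gripper open.
Joint ranges: [-179.16, 179.16], [-48.56, 103.87], [-65.8, 70.77], [-126.05, 130.52], [-82.76, 87.17], [-180, 180]. Speed limits (degrees/s): [127.2, 127.2, 147.25, 180, 180, 180].

### API

Orientations are given as [roll, pitch, yaw] about the fixed x, y, z axes, in that order (R = Rz(yaw) Ry(pitch) Rx(roll)).
In Python, from workcell import bot, viewer, finder gives the robot as it stands. The module is installed in compiled form; this text tells all that it offers.
- The arm moves only by the shell command python3 -m inch 'ROWS' [FORCE]. ROWS is JSON, a list that holds one entry, the list of rows, each a list of 7 numbers: the opening in per cent of the stroke, from 0 (shut) to 100 (fully open), then the shift along the tool's x, y, z in mm, then the turn, a rotation vector about the tool's x, y, z in degrees. In form: [[[grip, tx, ty, tz, ax, ay, az], ...]]. A call has 1 to 8 rows; each row shifts and turns the commanded pose from where the row before left it, along the tool's axes as they then stand; what a row does not reach is not made up. A row lasts 1/8 s, in which the tool goes at most 62.5 mm and 10.7 degrees, less where a joint would pass 70% of its speed; a pose out of reach is approached as far as the arm can. A call with a gripper value outside its range is refused whole. The fingers move at their own pace and stop on an object; FORCE is the grip in N (left out, the last holds). Time passes only in rows, so rows that do not move let the fingers close. It gives the time, the measured TCP pose, the force, the opening and the grip force at its end, in the units of the state.
- bot.get_obs(): the state, without advancing time (a new reading comes with each control period).
- viewer.camera(name): name is "scene" or "side" or "wrist"; returns a dict with "pixels" (420x560x3 uint8, red, green, blue), "vfov" (degrees; the focal length in pixels is half the picture's height over the tangent of half this angle, whatever the lens; pixels are square), "cx", "cy" (the principal point, pixels), "R" (3x3) and "t" (3): a world point X has camera coordinates R X + t. Camera axes: x right, y down, z forward; pixel columns grow to the right and rows downward; lengths in m; the calibration is good to about 2 mm. A picture is of the moment at which its call begins. There is no depth.
- bot.job_done(): hands the job in; it is judged then, once.
Trained networks look in the newest picture that a camera, given by its name, has taken for a name from the list of things; names that differ only in an ending like _2 or _b are one class to them, and where a whole thing is asked for, a point or a joint stands for the part that bears it (a point fixed in the world has none). Each returns a list of dicts, best first, with "conf" (0 to 1); they miss things now and then, are a little off and sometimes report something else, mostly with a low value. They report only what shows in the picture. A call takes as long as a camera call. They do not tell look-alikes from the thing itself.
- finder.outline_of(camera, thing): "pixels" (420x560 bool, what is visible of it) and "extent" ([centre column, centre row, width, height] in pixels, round what is visible of it).
- finder.mark_of(camera, thing): "position" ([column, row] in pixels: a listed point, or the origin of a listed thing).
The state is a dict: "time": time; "q": joint angles; "qd": joint speeds; "joint_efforts": joint torques, N m; "ee_pos": TCP position; "tcp_rot": TCP orientation; "wrist_force": force on the tool from outside, world axes, zero at the start; "torque": the same for the moment, N m; "opening": finger opening in m; "grasp_force": force on a finger pad.
Only numpy, scipy, OpenCV 4.12 (cv2) and the standard library are available. Lean on these libraries where they do the work, as an engineer would, in place of code of your own. Each camera call takes 0.05 s, during which the arm holds its last target. There are 200 camera calls.

## Working session

There is one attempt and no reset: what is moved stays moved. The work goes in short steps, Python scripts to look and compute and a shell command to move; the robot and the scene stay as the last step left them, time stands still between calls to the robot, and variables do not carry over. Pictures are saved under pics/ and viewed, at most 10 in all, crops included, and the job is handed in when it is done.

```bash
mkdir -p pics
cat > h.py <<'E'
import numpy as np, cv2
from workcell import bot, viewer, finder
def f(c): return 210/np.tan(np.radians(c['vfov']/2))
def proj(c,X):
    p=np.array(c['R'])@np.array(X)+c['t']; return np.array([c['cx'],c['cy']])+f(c)*p[:2]/p[2]
def ray(c,uv):
    R=np.array(c['R']); d=R.T@np.array([(uv[0]-c['cx'])/f(c),(uv[1]-c['cy'])/f(c),1]); return -R.T@c['t'],d
def atz(c,uv,z):
    o,d=ray(c,uv); return o+d*(z-o[2])/d[2]
def save(n,p): cv2.imwrite('pics/'+n+'.png',p[:,:,::-1])
E
python3 - <<'E'
from h import *
ims=[]
for n in ['scene','side','wrist']:
    c=viewer.camera(n); ims.append(c['pixels']); print(n,c['vfov'],np.round(-np.array(c['R']).T@c['t'],3))
    for t in ['chuck','plain_chuck','collar_chuck','socket']:
        z=.06 if t=='socket' else 0
        for m in finder.mark_of(n,t)[:4]: print(t,np.round(m['position']),round(m['conf'],2),np.round(atz(c,m['position'],z),3))
save('scene',ims[0]);save('side',ims[1]);save('wrist',ims[2])
E
```

```text
scene 46.99958904437417 [0.844 0.468 0.854]
chuck [290. 305.] 0.79 [0.624 0.198 0.   ]
chuck [342. 340.] 0.74 [0.587 0.305 0.   ]
chuck [329. 280.] 0.63 [0.532 0.199 0.   ]
chuck [276. 258.] 0.56 [0.591 0.103 0.   ]
plain_chuck [392. 300.] 0.88 [0.462 0.3   0.   ]
collar_chuck [318. 212.] 0.68 [0.455 0.065 0.   ]
socket [238. 114.] 0.96 [ 0.471 -0.22   0.06 ]
side 55.64472027574813 [0.136 0.446 0.55 ]
chuck [153. 304.] 0.87 [0.589 0.306 0.   ]
chuck [197. 260.] 0.62 [0.618 0.194 0.   ]
chuck [242. 244.] 0.6 [0.591 0.106 0.   ]
chuck [225. 288.] 0.57 [0.529 0.2   0.   ]
plain_chuck [198. 350.] 0.72 [0.465 0.304 0.   ]
collar_chuck [305. 272.] 0.74 [0.451 0.075 0.   ]
socket [390. 176.] 0.71 [ 0.469 -0.214  0.06 ]
wrist 63.35303901623771 [0.55  0.082 0.374]
chuck [322.  70.] 0.72 [0.592 0.102 0.   ]
collar_chuck [190.  99.] 0.74 [0.454 0.074 0.   ]
socket [215. 365.] 0.73 [ 0.473 -0.219  0.06 ]
```

View pics/scene.png

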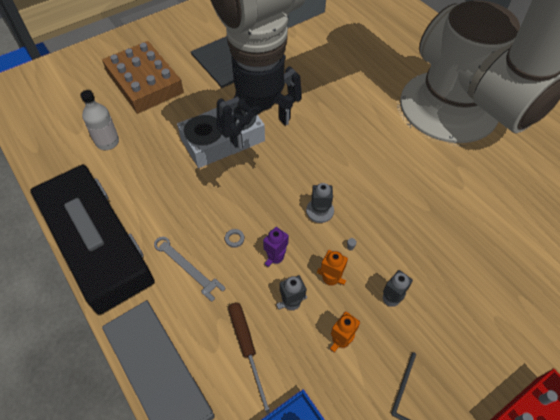

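View pics/side.png

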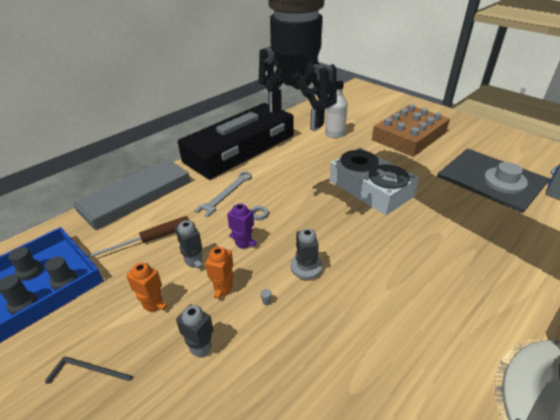

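View pics/wrist.png

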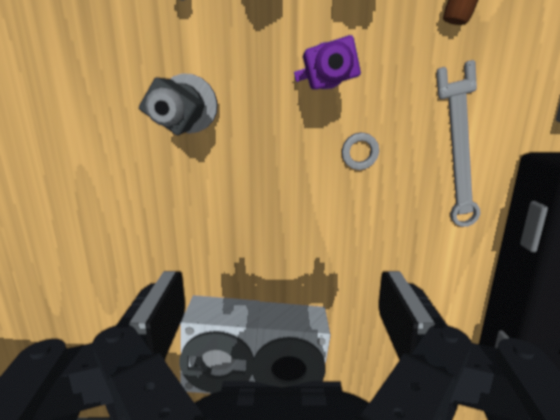

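Things that could be taken for it (scene picture):
- grey chuck at (291,293), with a lug showing at (281,305)
- grey chuck at (397,288), foot plain
- grey chuck at (320,203), round collar
- orange look-alikes at (334,268) and (345,330)
- purple look-alike at (276,246)

I choose (291,293), at about (0.62, 0.196), and check it in a close crop.

Run:
```python
from h import *
a=cv2.imread('pics/scene.png')[265:325,250:330]; b=cv2.imread('pics/side.png')[210:270,150:230]
cv2.imwrite('pics/crop.png',cv2.resize(np.hstack([a,b]),None,fx=5,fy=5,interpolation=cv2.INTER_CUBIC))
o=bot.get_obs(); print(o['tcp_rot'],o['time'])
```

```text
[-1.79999036e+02 -2.08675855e-03  9.00013620e+01] 0.75
```

View pics/crop.png

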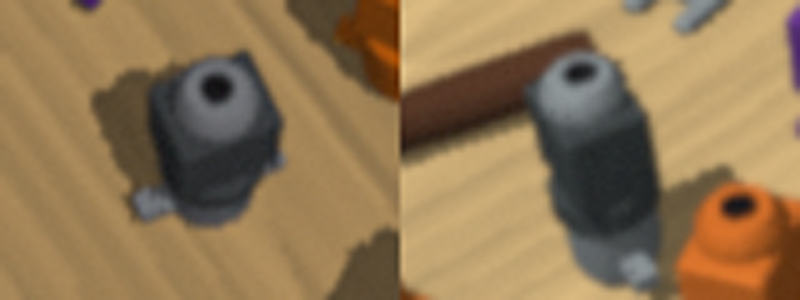

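The crop confirms it: a small lug on each side of the foot, at crop (150,203) and (278,160) left and (638,268) right, and a grey body. Next, a closer wrist look.

```bash
python3 -m inch '[[[65,25,18,0,0,0,0],[65,40,28,0,0,0,0],[65,30,20,0,0,0,0],[65,5,4,0,0,0,0],[65,0,0,0,0,0,0]]]' 60
python3 - <<'E'
from h import *
c=viewer.camera('wrist'); save('w2',c['pixels'])
print(np.round(-np.array(c['R']).T@c['t'],3),np.array(c['R']).round(3).tolist())
for m in finder.mark_of('wrist','chuck')[:4]: print(np.round(m['position']),round(m['conf'],2),np.round(atz(c,m['position'],0),3))
for m in finder.outline_of('wrist','chuck')[:4]: print(np.round(m['extent']),round(m['conf'],2))
E
```

```text
time: 1.38
ee_pos: [0.6199, 0.0999, 0.231]
tcp_rot: [-180.0, 0.0, 90.0]
wrist_force: [0.4, -0.3, -0.3]
opening: 0.0559
grasp_force: 0.0
[0.62  0.182 0.374] [[1.0, 0.0, -0.001], [0.001, -0.948, 0.32], [-0.001, -0.32, -0.948]]
[282.  73.] 0.86 [0.62  0.199 0.   ]
[193.  71.] 0.83 [0.529 0.201 0.   ]
[258. 165.] 0.64 [0.593 0.103 0.   ]
[283.  66.  60.  51.] 0.96
[254. 179.  57.  56.] 0.89
[173.  65.  73.  67.] 0.56
```

View pics/w2.png

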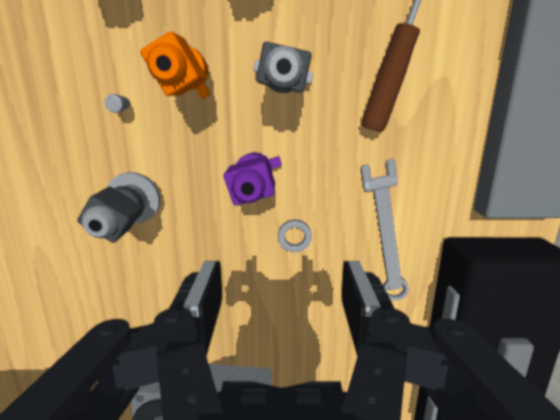

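The wrist view shows the chosen chuck at (284,66), nearly straight below the camera, with lugs at (262,68) and (308,78). I'll measure its axis and yaw in a rectified crop.

Run:
```python
from h import *
c=viewer.camera('wrist'); g=c['pixels']
def rect(z,cx,cy,h=.045,s=3000):
    w=int(2*h*s); P=np.float32([[proj(c,[cx+a*h,cy+b*h,z])] for a,b in[(-1,1),(1,1),(1,-1),(-1,-1)]]).reshape(4,2)
    H=cv2.getPerspectiveTransform(P,np.float32([[0,0],[w,0],[w,w],[0,w]])); return cv2.warpPerspective(g,H,(w,w),flags=cv2.INTER_CUBIC)
cx,cy=.620,.199
A=rect(.084,cx,cy)
gr=cv2.cvtColor(A,cv2.COLOR_RGB2HSV)
sat=gr[:,:,1]
for name,sm in [('dark',((A.max(2)<85)&(sat<110)).astype(np.uint8))]:
    sm=cv2.morphologyEx(sm,cv2.MORPH_OPEN,np.ones((7,7)))
    cs,_=cv2.findContours(sm,cv2.RETR_EXTERNAL,cv2.CHAIN_APPROX_NONE); k=max(cs,key=cv2.contourArea)
    r=cv2.minAreaRect(k); print(r); print('mm',np.array(r[1])/3,'ctr',cx+(r[0][0]-135)/3000,cy-(r[0][1]-135)/3000)
    B=A.copy(); cv2.polylines(B,[cv2.boxPoints(r).astype(int)],True,(255,0,0),1)
C=rect(.014,cx,cy)
save('rect',cv2.resize(np.hstack([B,C]),None,fx=1.45,fy=1.45))
```

```text
((135.35739135742188, 158.26036071777344), (120.80780029296875, 63.651424407958984), 0.535459041595459)
mm [40.26926676 21.21714147] ctr 0.6201191304524739 0.19124654642740888
```

View pics/rect.png

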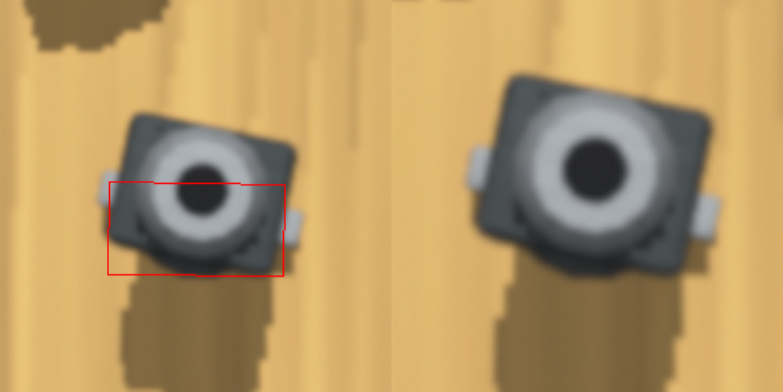

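Read from the crop: axis at (0.6213, 0.1998), and both block edges and lugs put the yaw at about −12.2°. The tool needs +1.4 y, +100 x and −77.8° about z.

```bash
python3 -m inch '[[[65,30,1.4,0,0,0,0],[65,40,0,0,0,0,0],[65,30,0,0,0,0,0],[65,0,0,15,0,0,-9.8],[65,0,0,20,0,0,-10],[65,0,0,20,0,0,-10],[65,0,0,20,0,0,-10],[65,0,0,20,0,0,-10]]]'
python3 -m inch '[[[65,0,0,5,0,0,-10],[65,0,0,0,0,0,-10],[65,0,0,0,0,0,-8],[65,0,0,0,0,0,0]]]'
python3 -c "
from h import *
print(np.round(bot.get_obs()['q'],1))"
```

```text
time: 2.58
ee_pos: [0.6213, 0.1992, 0.1361]
tcp_rot: [180.0, 0.0, 140.1]
wrist_force: [0.6, -0.0, -0.4]
opening: 0.0553
grasp_force: 0.0
time: 3.08
ee_pos: [0.6213, 0.1993, 0.1317]
tcp_rot: [180.0, 0.0, 167.7]
wrist_force: [0.2, 0.3, 0.6]
opening: 0.0556
grasp_force: 0.0
[17.8 18.4 14.6 86.2 -0.  30.1]
```

```bash
python3 -m inch '[[[65,0,0,25,0,0,0],[65,0,0,30,0,0,0],[65,0,0,22,0,0,0],[65,0,0,8,0,0,0],[65,0,0,0,0,0,0],[15,0,0,0,0,0,0],[15,0,0,0,0,0,0],[15,0,0,0,0,0,0]]]' 80
python3 -m inch '[[[15,0,0,0,0,0,0],[15,0,0,0,0,0,0],[15,0,0,-5,0,0,0],[15,0,0,-15,0,0,0]]]'
```

```text
time: 4.08
ee_pos: [0.6221, 0.2001, 0.0478]
tcp_rot: [179.9, 0.1, 167.8]
wrist_force: [-1.1, -1.5, 6.4]
opening: 0.0312
grasp_force: 79.7
time: 4.58
ee_pos: [0.6205, 0.1998, 0.0654]
tcp_rot: [-179.9, -0.1, 167.8]
wrist_force: [0.7, -0.2, -4.8]
opening: 0.0315
grasp_force: 79.5
```

The chuck is held (5 N weight, opening 31 mm). I'll lift, square the tool to yaw 180 and carry it to where the wrist camera sees the socket.

```bash
python3 -m inch '[[[15,0,0,-35,0,0,0],[15,0,0,-50,0,0,-3],[15,0,0,-45,0,0,-5],[15,0,0,-25,0,0,-4.2],[15,6,-20,0,0,0,0],[15,8,-45,0,0,0,0],[15,8,-50,0,0,0,0],[15,8,-50,0,0,0,0]]]'
python3 -m inch '[[[15,8,-50,0,0,0,0],[15,8,-55,0,0,0,0],[15,8,-55,0,0,0,0],[15,5,-50,0,0,0,0],[15,2,-30,0,0,0,0],[15,0,-15,0,0,0,0],[15,0,0,0,0,0,0],[15,0,0,0,0,0,0]]]'
python3 - <<'E'
from h import *
c=viewer.camera('wrist'); g=c['pixels']
print(np.round(-np.array(c['R']).T@c['t'],3))
for m in finder.mark_of('wrist','socket')[:2]: print(np.round(m['position'],1),m['conf'],np.round(atz(c,m['position'],.06),4))
m=atz(c,finder.mark_of('wrist','socket')[0]['position'],.06) 
h,s=.065,3000
P=np.float32([proj(c,[m[0]+a*h+.03,m[1]+b*h,.06]) for a,b in[(-1,1),(1,1),(1,-1),(-1,-1)]])
H=cv2.getPerspectiveTransform(P,np.float32([[0,0],[390,0],[390,390],[0,390]]))
A=cv2.warpPerspective(g,H,(390,390),flags=cv2.INTER_CUBIC)
print('rect centre',m[0]+.03,m[1]); np.save('A.npy',A)
save('sock',np.hstack([cv2.resize(A,(420,420)),g[:,90:470]]))
E
```

```text
time: 5.58
ee_pos: [0.5909, 0.0337, 0.222]
tcp_rot: [180.0, 0.0, -180.0]
wrist_force: [0.9, -0.9, -3.7]
opening: 0.0311
grasp_force: 80.2
time: 6.58
ee_pos: [0.5606, -0.219, 0.2215]
tcp_rot: [180.0, 0.0, -179.9]
wrist_force: [0.5, 0.9, -5.0]
opening: 0.031
grasp_force: 80.3
[ 0.478 -0.219  0.364]
[281.5  84.9] 0.81 [ 0.4741 -0.2188  0.06  ]
rect centre 0.5041315672037733 -0.21878160597312626
```

View pics/sock.png

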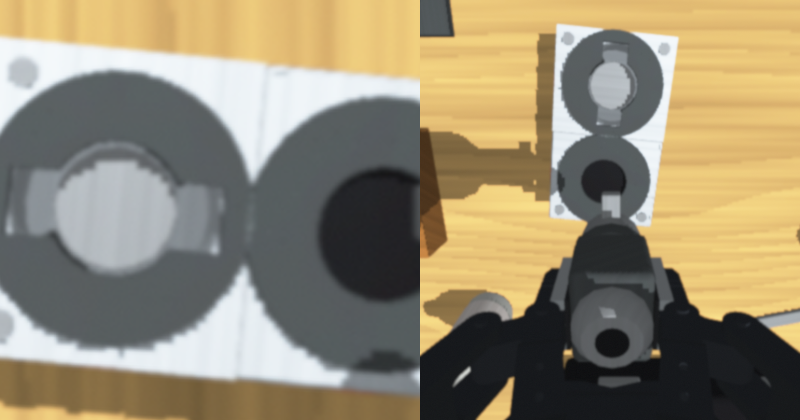

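The slotted socket is at rectified (114,209), and the unused ring at (386,234) lies in its +x direction. So the axis is (0.4742, −0.2187) and the yaw about −5.6°. The held chuck shows its nose at wrist (282,342) and its lug pointing along −x at (281,203). Next, a check of where it sits in the hand.

Run:
```python
from h import *
c=viewer.camera('wrist');o=bot.get_obs()
z=o['ee_pos'][2]-.047
print(o['ee_pos'],atz(c,[282,342],z+.095),atz(c,[281.5,203],z+.014), o['q'])
```

```text
[ 0.56057718 -0.21911095  0.22142422] [ 0.55953163 -0.21870247  0.26942422] [ 0.53656566 -0.21883885  0.18842422] [-2.13515278e+01  1.20874440e+01  1.69490672e+01  9.48572729e+01
  5.60597540e-03 -2.14203602e+01]
```

```bash
python3 -m inch '[[[15,20,0,0,0,0,2],[15,30,0,0,0,0,2],[15,25,0,0,0,0,1.6],[15,11,0,0,0,0,0],[15,0,0,20,0,0,0],[15,0,0,35,0,0,0],[15,0,0,35,0,0,0],[15,0,0,17,0,0,0]]]'
python3 -m inch '[[[15,0,0,0,0,0,0],[15,0,0,7,0,0,0],[15,0,0,7,0,0,0],[15,0,0,0,0,0,0]]]'
python3 - <<'E'
from h import *
ims=[]
for n in ['scene','side']:
    c=viewer.camera(n); p=proj(c,[.474,-.219,.08]).astype(int); x=min(max(p[0]-60,0),440);y=min(max(p[1]-60,0),300)
    ims.append(cv2.resize(c['pixels'][y:y+120,x:x+120],(400,400),interpolation=cv2.INTER_CUBIC))
save('ins',np.hstack(ims))
E
```

```text
time: 7.78
ee_pos: [0.4741, -0.2156, 0.1124]
tcp_rot: [180.0, -0.1, 174.5]
wrist_force: [-1.0, -0.1, -3.9]
opening: 0.0311
grasp_force: 80.3
time: 8.28
ee_pos: [0.4744, -0.2161, 0.1001]
tcp_rot: [180.0, -0.0, 174.4]
wrist_force: [-0.4, 0.0, -4.8]
opening: 0.0312
grasp_force: 80.5
```

View pics/ins.png

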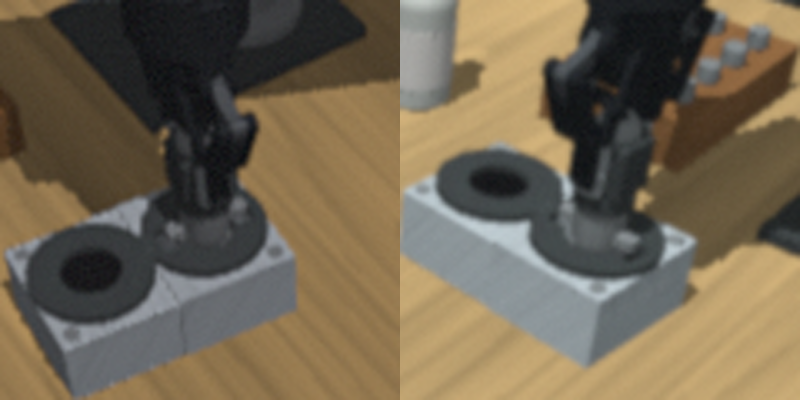

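The foot stands in the hole with the lugs just above the slots: (175,232) and (240,208) left, (628,243) right. y is 2.6 mm off, so I correct that and then enter.

```bash
python3 -m inch '[[[15,0,-2.6,0,0,0,0],[15,0,0,4,0,0,0],[15,0,0,4,0,0,0],[15,0,0,4,0,0,0],[15,0,0,0,0,0,0]]]' 100
```

```text
time: 9.0
ee_pos: [0.4745, -0.2189, 0.0886]
tcp_rot: [-180.0, 0.0, 174.4]
wrist_force: [-1.4, -0.1, 5.0]
opening: 0.0305
grasp_force: 101.1
```

About 10 N, as expected of the spring seat, and the lugs are in. Pushing on to about 27 mm.

```bash
python3 -m inch '[[[15,0,0,4,0,0,0],[15,0,0,3,0,0,0],[15,0,0,2,0,0,0],[15,0,0,0,0,0,0]]]'
```

```text
time: 9.5
ee_pos: [0.4745, -0.2189, 0.0796]
tcp_rot: [-180.0, 0.0, 174.4]
wrist_force: [-1.5, -1.5, 6.2]
opening: 0.0306
grasp_force: 101.3
```

```bash
python3 -m inch '[[[15,0,0,0,0,0,6],[15,0,0,0,0,0,10],[15,0,0,0,0,0,10],[15,0,0,0,0,0,0]]]'
python3 -c "
from h import *
print(bot.get_obs()['torque'])"
```

```text
time: 10.0
ee_pos: [0.4747, -0.2187, 0.0798]
tcp_rot: [180.0, 0.1, 148.3]
wrist_force: [-1.1, -0.1, 5.7]
opening: 0.0312
grasp_force: 101.6
[ 0.12266976  0.14168619 -0.02842196]
```

It turns freely past the slot play. Continuing.

```bash
python3 -m inch '[[[15,0,0,0,0,0,10],[15,0,0,0,0,0,10],[15,0,0,0,0,0,10],[15,0,0,0,0,0,10],[15,0,0,0,0,0,10],[15,0,0,0,0,0,10],[15,0,0,0,0,0,6],[15,0,0,0,0,0,0]]]'
python3 -c "
from h import *
o=bot.get_obs();print(o['torque'],o['q'])"
```

```text
time: 11.0
ee_pos: [0.475, -0.2187, 0.08]
tcp_rot: [179.9, -0.0, 82.3]
wrist_force: [-0.4, -0.3, 5.6]
opening: 0.0306
grasp_force: 101.6
[ 0.10183947 -0.13436934 -0.01084615] [-2.47458362e+01  9.47506177e-01 -1.08563878e+01  7.80972785e+01
  3.58525167e-02  7.29327060e+01]
```

```bash
python3 -m inch '[[[15,0,0,0,0,0,2],[15,0,0,0,0,0,0],[15,0,0,-2,0,0,0],[15,0,0,-2,0,0,0],[15,0,0,0,0,0,0]]]'
python3 -c "
from h import *
o=bot.get_obs();print(o['torque'])"
```

```text
time: 11.62
ee_pos: [0.4749, -0.2187, 0.0837]
tcp_rot: [179.9, -0.0, 80.4]
wrist_force: [1.5, 0.6, 4.3]
opening: 0.0309
grasp_force: 101.4
[ 0.1749346  -0.47109423 -0.00432956]
```

```bash
python3 -m inch '[[[15,0,0,-0.7,0,0,0],[15,0,0,0,0,0,0]]]'
```

```text
time: 11.88
ee_pos: [0.4749, -0.2187, 0.0838]
tcp_rot: [179.9, -0.0, 80.4]
wrist_force: [4.4, -0.2, -0.5]
opening: 0.0309
grasp_force: 100.9
```

The lugs are bearing on the ring, so it is locked. Letting go and retreating.

```bash
python3 -m inch '[[[65,0,0,0,0,0,0],[65,0,0,0,0,0,0],[65,0,0,0,0,0,0],[65,0,0,0,0,0,0],[65,0,0,-10,0,0,0],[65,0,0,-30,0,0,0],[65,0,0,-40,0,0,0],[65,0,0,-40,0,0,0]]]'
python3 -m inch '[[[65,-40,0,-20,0,0,0],[65,-50,0,0,0,0,0],[65,-20,0,0,0,0,0],[65,0,0,0,0,0,0]]]'
python3 - <<'E'
from h import *
ims=[]
for n in ['wrist','side']:
    c=viewer.camera(n); p=proj(c,[.474,-.219,.08]).astype(int); x=min(max(p[0]-80,0),400);y=min(max(p[1]-80,0),260)
    ims.append(cv2.resize(c['pixels'][y:y+160,x:x+160],(400,400),interpolation=cv2.INTER_CUBIC))
    for t in ['chuck','plain_chuck','collar_chuck']:
        for m in finder.mark_of(n,t)[:5]: print(n,t,round(m['conf'],2),np.round(atz(c,m['position'],0),3),np.round(atz(c,m['position'],.036),3))
save('fin',np.hstack(ims))
E
```

```text
time: 12.88
ee_pos: [0.4741, -0.2187, 0.206]
tcp_rot: [180.0, 0.0, 80.4]
wrist_force: [-0.0, -1.1, -0.0]
opening: 0.0556
grasp_force: 0.0
time: 13.38
ee_pos: [0.4555, -0.3279, 0.2239]
tcp_rot: [-180.0, -0.0, 80.3]
wrist_force: [-0.3, 0.9, -0.8]
opening: 0.0554
grasp_force: 0.0
wrist chuck 0.94 [ 0.472 -0.215  0.   ] [ 0.472 -0.218  0.036]
side chuck 0.85 [0.587 0.307 0.   ] [0.558 0.316 0.036]
side chuck 0.81 [ 0.496 -0.264  0.   ] [ 0.472 -0.217  0.036]
side chuck 0.77 [0.585 0.105 0.   ] [0.556 0.127 0.036]
side chuck 0.71 [0.526 0.203 0.   ] [0.501 0.219 0.036]
side plain_chuck 0.63 [0.465 0.303 0.   ] [0.444 0.312 0.036]
side collar_chuck 0.79 [0.447 0.081 0.   ] [0.427 0.105 0.036]
```

View pics/fin.png

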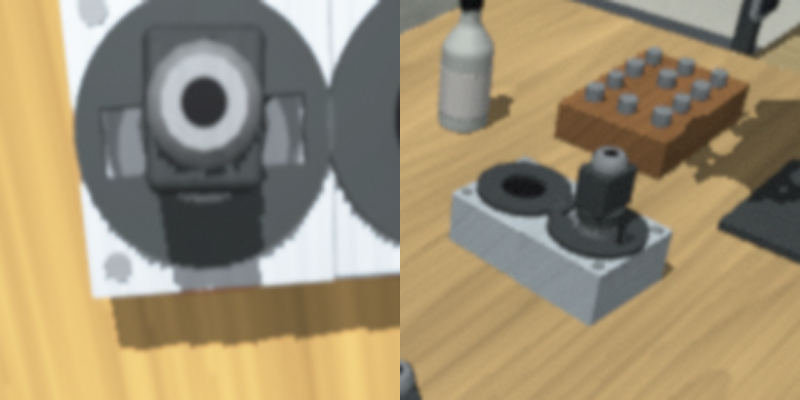

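The chuck stands upright at (204,100) left and (605,200) right. Both slots are empty and its block lies across them, so it is locked. The other chucks have not moved.

```bash
python3 -c "
from workcell import bot
print(bot.job_done())"
```

```text
the job is handed in; nothing more can be done
None
```

The lugged chuck is locked in the bayonet socket after about 94° clockwise and released at about 13 s, the two other chucks still stand where they were, and the job is handed in (no verdict was returned).

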